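# Change the roll on the tape unwinder and hold its enabling paddle

### The job

The powered tape unwinder has to home its empty hub before the next roll goes on: lift the wide roll of masking tape straight up off the unwinder's upright stud and slide it down over the post of the round storage stand, flat on top of the thin roll already there, and let go. Then press the unwinder's spring-loaded enabling paddle down with the fingers to its middle position, where the paddle lies level, and finish while still holding it there: never press it while the roll is still on the hub, nor right through towards the bottom, which trips the machine. Leave the star knob and the masked handle where they lie.

Things in the scene. Friction and masses are not known exactly. Their poses are not given: they have to be found in the camera images.
- unwinder: bench tape unwinder, fixed: grey base plate 250 x 116 x 14 mm. Origin on the worktop, x from the paddle (x = -129 to -22 mm) to the spindle (x = +55 mm, y = 0), i.e. to the right as the robot looks; y away from the robot, z up. Two grey cheeks beside the rear of the paddle (x = -72 to -10 mm, y = +-37 to +-43 mm) rise to 66 mm.
- stud_top (a point): top of the unwinder's upright stud (10 mm diameter, collar 18 mm at its foot), 120 mm above the worktop; the roll's underside must rise above it before the roll can move sideways. On the same axis: steel platen, 92 mm diameter, top 56 mm above the worktop, turns freely; on it a black hub boss, 60 mm diameter, top at 64 mm.
- paddle_press (a point): point to press, on the ribbed rubber top of the paddle, 85 mm from its hinge, 20 mm from its free front edge. Paddle: dark plate 66 mm wide, hinge 62 mm above the worktop at the unwinder's x = -22 mm. At rest it slants up to its free end (this point 84 mm above the worktop); in the middle position it is level, flush with the cheek tops (point at 67 mm); bottom stop: 50 mm.
- paddle (a joint): angle of the paddle, rad: 0 released (slants up 0.20), 0.20 level = middle position (enabled), 0.40 bottom stop (tripped). A return spring pushes it up; at the press point it takes about 4 N to start it, 5.6 N at level, 7.5 N at the bottom.
- wide_roll: the masking tape roll to move: ring, 103 mm outer, 73 mm inner diameter, wall 15 mm, 27 mm high, about 0.13 kg. Origin at the centre of its underside, z along the bore. It starts flat on the platen. Grasp across the wall from above, 44 mm from the axis, on the unwinder's y or -y side, one finger in the bore, opened about 30 mm so that it clears the stud; fingertips above the boss.
- roll_stand: storage stand, fixed: round grey foot of 96 mm diameter and 12 mm height with an upright steel post of 12 mm diameter (20 mm at its foot), top at 95 mm. Origin on the worktop on the post's axis, z up.
- thin_roll: thinner roll of tape already on the stand: ring of 90 mm outer and 73 mm inner diameter, 18 mm high, lying on the foot, so that its top is 30 mm above the worktop. Origin at the centre of its underside.
- star_knob: black star-shaped clamp knob, 30 x 33 x 25 mm, taken off the stud and lying on the worktop; leave it. Origin at the centre of its underside.
- masked_handle: black handle half-shell with a band of tape, 275 x 36 x 34 mm, lying on the worktop to the left; leave it. Origin at the centre of its underside, x along it.
- spindle_grey: tall fixed furniture ahead on the left, beyond the slot in the worktop: a bare upright grey spindle, 38 mm thick, its top 300 mm above the worktop; keep the gripper clear of it. Origin at its foot.
- spindle_tri_right: tall fixed furniture behind the stand: an upright spindle carrying three black and red handles, about 90 mm around its axis, from 85 to 415 mm above the worktop; keep the gripper clear of it. Origin near its axis at its foot.

How it is judged:
On the way, in this order (a step that is already met when the one before it is completed fails the run):
1. the wide roll is raised clear of the unwinder's stud (z of wide_roll in the frame of unwinder above 0.117 m), for 0.1 s.
2. the wide roll lies flat round the stand's post on the thin roll, let go (horizontal distance between wide_roll and roll_stand below 0.03 m and z of wide_roll in the frame of roll_stand between 0.024 and 0.037 m and angle between wide_roll's own z axis and vertical below 0.12 rad and linear speed of wide_roll below 0.02 m/s and contact force between the arm and wide_roll below 0.1 N), for 0.3 s.
3. the paddle is held at its middle position by the fingers (value of joint paddle between 0.14 and 0.26 rad and contact force between the fingers and unwinder above 2 N), for 0.5 s.
At the end, for the whole second after the job is handed in: The fingers still press the paddle (over 2 N) and keep it level: 0.14 to 0.26 rad. The wide roll lies let go, at rest and flat (0.12 rad) on the thin roll round the stand's post (within 30 mm of its axis, underside 24 to 37 mm up); the thin roll is still on the foot (all of step 2 and all of step 3 and z of thin_roll in the frame of roll_stand below 0.017 m); the arm keeps its last pose, push and grip.
It fails at once if the paddle is pressed through towards the bottom (beyond 0.34 rad) (value of joint paddle above 0.34 rad).
It fails at once if the paddle is pressed (beyond 0.08 rad) while the wide roll is still on the hub (value of joint paddle above 0.08 rad and z of wide_roll in the frame of unwinder below 0.11 m and horizontal distance between wide_roll and stud_top below 0.05 m).
It fails at once if the star knob or the masked handle is displaced by more than 40 mm (distance of any of star_knob, masked_handle from where it was at the start of the episode above 0.04 m).
It also fails if it takes over 58 s, if anything falls off the work surface, if the arm or the gripper's body presses on something with over 40 N, if the wrist force passes 120 N, or if a joint passes its speed limit or range.

### The arm

A 7-joint arm with a two-finger parallel gripper is mounted at the origin on a cart in front of the work surface, level with it; the furniture and walls round the work are solid. World frame = base frame: x ahead of the robot, y to its left, z up, the work surface at z = 0. Lengths are in m, angles in rad, forces in N, time in s.
With the tool pointing down it reaches from about 0.425 to 1.025 m from the base axis. Payload 3.6 kg.
Tool frame: the origin (TCP) lies midway between the tips of the shut fingers; the grasp point (between the pads) lies 19 mm behind it; z points along the fingers, y is the line along which they close (so a half turn about z gives the same grasp; the last joint's range is limited). The gripper opens to 85 mm and grips with 20 to 120 N. Pads are 22 mm wide; open, the fingers measure 114 mm over their backs; the gripper's body (76 mm by 85 mm) begins 54 mm behind the grasp point. The pads swing forward as they close: fully open they stand 13 mm farther back than shut.
Start: joints at [-1.415, 0.591, 0.048, 1.609, -0.033, 0.943, -0.034], TCP at [0.179, 0.703, 0.231] pointing down, gripper open.
Joint ranges: [-2.69, 2.69], [-0.47, 2.24], [-1.27, 1.36], [0.19, 2.51], [-1.53, 4.68], [0.08, 2.07], [-3.09, 3.09]. Speed limits (rad/s): [2.57, 2.57, 3.14, 3.14, 3.14, 3.14, 3.14].

### API

Orientations are given as [roll, pitch, yaw] about the fixed x, y, z axes, in that order (R = Rz(yaw) Ry(pitch) Rx(roll)).
In Python, from workcell import robot, viewer, job gives the robot as it stands. The module is installed in compiled form; this text tells all that it offers.
- The arm moves only by the tool servo_tool, never from a script. Its argument "moves" is a list of rows, each a list of 7 numbers: the finger opening in m, from 0 to 0.0854, then the shift along the world's x, y, z in m, then the turn, a rotation vector about the world's x, y, z in degrees. A call has exactly 5 rows; each row shifts and turns the commanded pose from where the row before left it; what a row does not reach is not made up. A row lasts 1/8 s, in which the tool goes at most 62.5 mm and 10.7 degrees, less where a joint would pass 70% of its speed; a pose out of reach is approached as far as the arm can. A call with a gripper value outside its range is refused whole. The fingers move at their own pace and stop on an object; the grip force is fixed at half the most. Time passes only in rows, so rows that do not move let the fingers close, or fill a call up. It gives the time, the measured TCP pose, the force, the opening and the grip force at its end, in the units of the state.
- robot.observe(): the state, without advancing time (a new reading comes with each control period).
- viewer.capture(name): name is "side" or "top"; returns the picture (480x640x3 uint8, red, green, blue); there is no depth.
- viewer.calibration(name): a dict with "mtx" (3x3 intrinsics, pixels), "origin" and "attitude" of the camera in the world. Camera axes: x right, y down, z forward; pixel columns grow to the right and rows downward; lengths in m; the calibration is good to about 2 mm. A picture is of the moment at which its call begins. calibration takes no time and is no camera call.
- job.close_job(): hands the job in; it is judged then, once.
The state is a dict: "clock": time; "qpos": joint angles; "qd": joint speeds; "joint_torque": joint torques, N m; "ee_pos": TCP position; "eef_rot": TCP orientation; "contact_force": force on the tool from outside, world axes, zero at the start; "torque": the same for the moment, N m; "grip_width": opening from 0.0 (shut) to 1.0 (fully open); "grasp_force": force on a finger pad.
Only numpy, scipy, OpenCV 4.12 (cv2) and the standard library are available. Lean on these libraries where they do the work, as an engineer would, in place of code of your own. Each camera call takes 0.05 s, during which the arm holds its last target. There are 200 camera calls.

## Working session

There is one attempt and no reset: what is moved stays moved. The work goes in short steps, Python scripts to look and compute and a tool call to move; the robot and the scene stay as the last step left them, time stands still between calls to the robot, and variables do not carry over. Pictures are saved under pics/ and viewed, at most 12 in all, crops included, and the job is handed in when it is done.

Besides the shell and the picture viewer there is one more tool, called as a command line: name --pt "numbers of a row" for each row, then --argument value for the rest. servo_tool: Moves the arm, as the interface text tells. Its arguments: {"type":"object","properties":{"moves":{"type":"array","items":{"type":"array","items":{"type":"number"}}}},"required":["moves"]}

```bash
mkdir -p pics; python3 - <<'E'
from workcell import robot, viewer
import cv2
for n in("side","top"):
    c=viewer.calibration(n); print(n,c)
    cv2.imwrite(f"pics/{n}0.png",viewer.capture(n)[:,:,::-1])
s=robot.observe(); print(s)
E
```

```text
side {'mtx': array([[583.87613377,   0.        , 321.35587418],
       [  0.        , 583.87613377, 231.6365815 ],
       [  0.        ,   0.        ,   1.        ]]), 'origin': array([0.4748052 , 1.43618451, 0.9341804 ]), 'attitude': array([-2.17598975, -0.00461388, -3.09829298])}
top {'mtx': array([[618.18368321,   0.        , 321.96078303],
       [  0.        , 618.18368321, 248.19331842],
       [  0.        ,   0.        ,   1.        ]]), 'origin': array([0.06108764, 0.07532261, 1.5083996 ]), 'attitude': array([-2.8140478 , -0.00597584, -1.3209618 ])}
{'clock': 0.1, 'qpos': array([-1.4145191 ,  0.59201881,  0.04831108,  1.60971372, -0.0332901 ,
        0.94268233, -0.03366457]), 'qd': array([-1.02164248e-03, -2.43978233e-03,  5.70308726e-04, -5.26853893e-03,
       -7.93726306e-05, -2.92090725e-05, -1.20791252e-03]), 'joint_torque': array([ 4.59789735e-03, -5.49998116e+01,  1.55308284e+00, -1.98825324e+01,
        9.67947330e-03,  3.82332873e-03, -6.14269680e-06]), 'ee_pos': array([0.17902343, 0.70177526, 0.23025421]), 'eef_rot': array([-3.13957899e+00,  1.24994106e-04,  2.89193095e+00]), 'contact_force': array([ 0.23011104,  0.00369627, -0.51245308]), 'torque': array([-0.01995655,  0.02053764, -0.03168884]), 'grasp_force': 0.0, 'grip_width': 0.994952609092398}
```

View pics/side0.png

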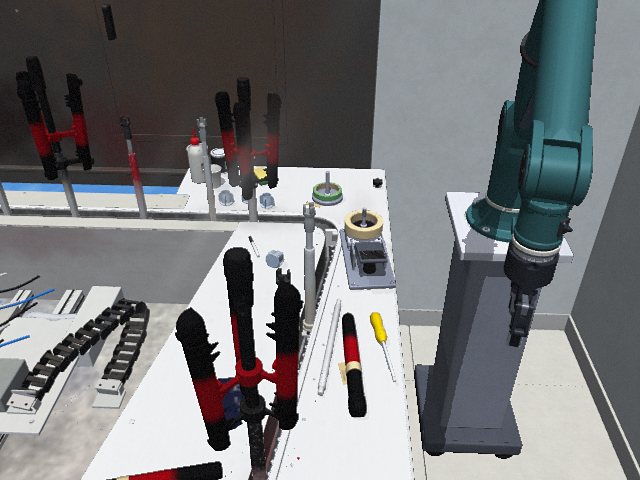

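View pics/top0.png

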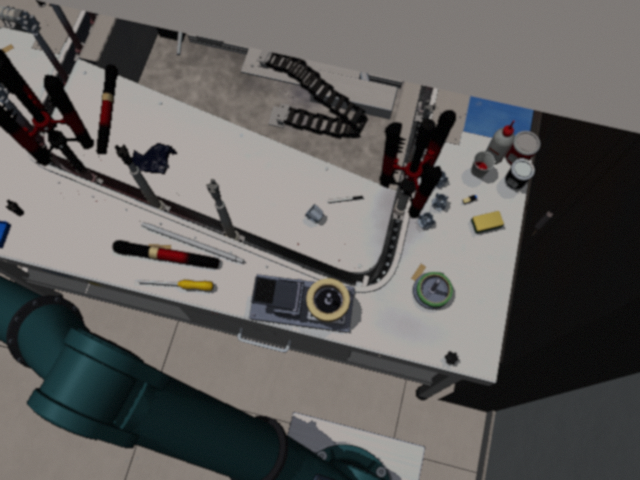

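The side view shows the wide tan roll at about (363,223), the green roll and post at (327,193), the paddle at (370,258), and the knob at (377,182). In the top view they are at (328,300), (434,290), (275,293) and (452,357), with the handle at (165,254).

```bash
cat > h.py <<'E'
import numpy as np, cv2
from scipy.spatial.transform import Rotation as R
from workcell import robot, viewer
def ray(n,px):
    c=viewer.calibration(n); d=R.from_euler('xyz',c['attitude']).as_matrix()@np.linalg.inv(c['mtx'])@[*px,1.]
    return np.array(c['origin']),d
def onz(n,px,z):
    o,d=ray(n,px); return o+d*(z-o[2])/d[2]
def tri(a,b):
    (o,d),(p,e)=ray('side',a),ray('top',b)
    s=np.linalg.lstsq(np.c_[d,-e],p-o,rcond=None)[0]
    return (o+d*s[0]+p+e*s[1])/2, np.linalg.norm(o+d*s[0]-p-e*s[1])
def px(n,P):
    c=viewer.calibration(n); q=c['mtx']@R.from_euler('xyz',c['attitude']).as_matrix().T@(np.array(P)-c['origin']); return q[:2]/q[2]
E
python3 - <<'E'
from h import *
s=cv2.imread('pics/side0.png');t=cv2.imread('pics/top0.png')
def ringmask(im,lo,hi,box):
    x0,y0,x1,y1=box; m=np.zeros(im.shape[:2],np.uint8)
    m[y0:y1,x0:x1]=cv2.inRange(cv2.cvtColor(im,cv2.COLOR_BGR2HSV),lo,hi)[y0:y1,x0:x1]
    k=max(cv2.findContours(m,cv2.RETR_EXTERNAL,cv2.CHAIN_APPROX_NONE)[0],key=cv2.contourArea)
    return k[:,0,:]
def fitc(n,k,z):  # circle fit of outline cast on plane z (hull)
    P=np.array([onz(n,p,z)[:2] for p in cv2.convexHull(k)[:,0]])
    c,r=cv2.minEnclosingCircle((P*1000).astype(np.float32)); return np.round(c,1),round(r,1),cv2.boundingRect(k)
for nm,lo,hi,bs,bt,zt,zm in(('wide',(12,50,90),(32,255,255),(335,200,392,250),(295,270,360,330),.083,.07),('thin',(36,60,40),(85,255,255),(300,170,350,215),(405,260,465,315),.03,.02)):
    for n,im,b in(('side',s,bs),('top',t,bt)):
        k=ringmask(im,lo,hi,b); print(nm,n,fitc(n,k,zt),fitc(n,k,zm))
big=np.hstack([cv2.resize(s[160:300,290:400],None,fx=3.5,fy=3.5,interpolation=2),cv2.resize(t[262:336,240:362],None,fx=3.2,fy=3.2,interpolation=2,dst=None) if 0 else cv2.resize(t[250:376,245:345],(389,490),interpolation=2)])
print(big.shape);cv2.imwrite('pics/c1.png',big)
E
```

```text
wide side (array([415.2, 163.9]), 67.6, (345, 210, 38, 29)) (array([414.3, 144.4]), 68.6, (345, 210, 38, 29))
wide top (array([413.5, 142.8]), 52.3, (306, 278, 44, 43)) (array([416.7, 143.5]), 52.8, (306, 278, 44, 43))
thin side (array([517.9, -85.7]), 53.7, (313, 183, 29, 18)) (array([ 518.4, -102.5]), 54.3, (313, 183, 29, 18))
thin top (array([ 515.9, -104.1]), 44.6, (417, 272, 36, 35)) (array([ 519. , -105.3]), 44.9, (417, 272, 36, 35))
(490, 774, 3)
```

View pics/c1.png

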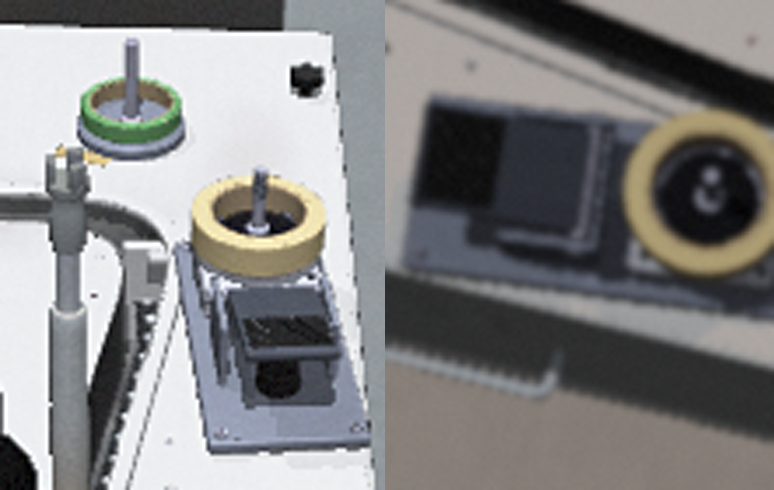

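```bash
python3 - <<'E'
from h import *
np.set_printoptions(precision=4,suppress=True)
tc=lambda x,y:((x-385)/3.89+245,y/3.89+250)
sc=lambda x,y:(x/3.5+290,y/3.5+160)
print('stud',tri(sc(260,170),tc(713,175)), onz('side',sc(260,170),.12),onz('top',tc(713,175),.12))
print('post side',onz('side',sc(132,40),.095))
print('front corners top',onz('top',tc(430,97),.014),onz('top',tc(405,268),.014))
print('front corners side',onz('side',sc(212,450),.014),onz('side',sc(370,430),.014))
print('paddle front edge side',onz('side',sc(247,352),.088),onz('side',sc(340,346),.088))
t=cv2.imread('pics/top0.png')
cv2.imwrite('pics/c2.png',np.hstack([cv2.resize(t[262:332,240:360],(660,385),interpolation=2)]))
E
```

```text
stud (array([0.4149, 0.1395, 0.114 ]), np.float64(0.0007078331375803143)) [0.415  0.1493 0.12  ] [0.4137 0.1392 0.12  ]
post side [ 0.5182 -0.0908  0.095 ]
front corners top [0.4455 0.3339 0.014 ] [0.3337 0.3177 0.014 ]
front corners side [0.4467 0.3464 0.014 ] [0.3358 0.3193 0.014 ]
paddle front edge side [0.4255 0.3302 0.088 ] [0.362  0.3203 0.088 ]
```

View pics/c2.png

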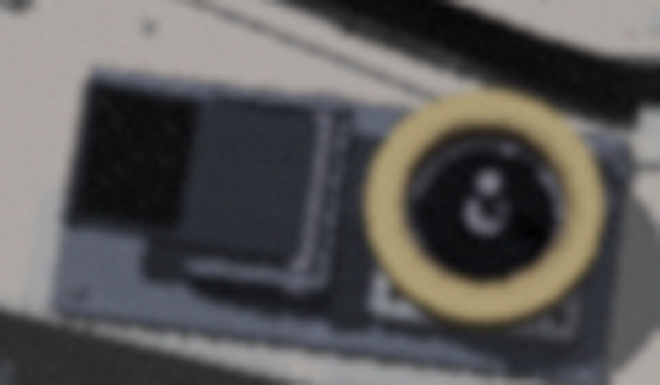

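The crop shows the plate outline with front corners at about (90,72) and (55,315), the stud at (488,185) and the ring centred near (485,207). Both views agree within a few mm. Next I check the furniture.

```bash
python3 - <<'E'
from h import *
np.set_printoptions(precision=3,suppress=True)
for nm,z,a in(('tri foot side',0,(254,215)),('bare spindle foot side',0,(306,345)),('bare top side',.3,(309,205)),('thin spindle foot side',0,(211,217))): print(nm,onz('side',a,z))
for nm,z,a in(('bare foot top',0,(232,237)),('bare top top',.3,(213,185)),('tri top',.085,(400,200)),('tri top2',.25,(412,172)),('knob',.02,(452,357)),('handle',.03,(165,254))): print(nm,onz('top',a,z))
E
```

```text
tri foot side [0.73  0.011 0.   ]
bare spindle foot side [0.544 0.526 0.   ]
bare top side [0.541 0.426 0.3  ]
thin spindle foot side [0.853 0.028 0.   ]
bare foot top [0.532 0.427 0.   ]
bare top top [0.541 0.431 0.3  ]
tri top [0.704 0.029 0.085]
tri top2 [0.703 0.023 0.25 ]
knob [ 0.364 -0.179  0.02 ]
handle [0.437 0.569 0.03 ]
```

servo_tool --pt "0.085 0.02 -0.04 0.02 0 0 -5" --pt "0.085 0.025 -0.05 0.02 0 0 -6" --pt "0.085 0.025 -0.05 0 0 0 -6" --pt "0.085 0.025 -0.05 0 0 0 -6" --pt "0.085 0.025 -0.05 0 0 0 -6"

```text
clock: 0.72
ee_pos: [0.2998, 0.4605, 0.2711]
eef_rot: [-3.141, 0.0, 2.382]
contact_force: [0.9, -0.2, 0.5]
grip_width: 0.999
grasp_force: 0.0
```

servo_tool --pt "0.03 0.02 -0.04 0 0 0 -5" --pt "0.03 0.02 -0.04 0 0 0 -5" --pt "0.03 0.02 -0.04 0 0 0 -5" --pt "0.03 0.02 -0.04 0 0 0 -5" --pt "0.03 0.02 -0.04 0 0 0 -5"

```text
clock: 1.35
ee_pos: [0.3995, 0.261, 0.2712]
eef_rot: [-3.141, 0.0, 1.947]
contact_force: [0.5, 0.6, 0.3]
grip_width: 0.354
grasp_force: 0.0
```

servo_tool --pt "0.03 0.02 -0.04 0 0 0 -5" --pt "0.03 0.02 -0.04 0 0 0 -5" --pt "0.018 0.012 -0.022 -0.02 0 0 -3.3" --pt "0.03 0 -0.01 -0.04 0 0 0" --pt "0.03 0 0 -0.04 0 0 0"

```text
clock: 1.98
ee_pos: [0.4514, 0.1494, 0.1705]
eef_rot: [3.141, 0.0, 1.715]
contact_force: [0.9, 1.2, -0.5]
grip_width: 0.348
grasp_force: 0.0
```

servo_tool --pt "0.03 0 0 -0.02 0 0 0" --pt "0.03 0 0 0 0 0 0" --pt "0.03 0 0 0 0 0 0" --pt "0.03 0 0 0 0 0 0" --pt "0.03 0 0 0 0 0 0"

```text
clock: 2.6
ee_pos: [0.4517, 0.1508, 0.1521]
eef_rot: [3.14, -0.001, 1.717]
contact_force: [-0.5, 0.3, -0.2]
grip_width: 0.35
grasp_force: 0.0
```

```bash
python3 - <<'E'
from h import *
s=viewer.capture('side')[:,:,::-1];t=viewer.capture('top')[:,:,::-1]
cv2.imwrite('pics/s3.png',s);cv2.imwrite('pics/t3.png',t)
cv2.imwrite('pics/c3.png',np.hstack([cv2.resize(s[160:285,310:410],(400,500),interpolation=2),cv2.resize(t[240:365,275:375],(400,500),interpolation=2)]))
o=robot.observe();print(o['ee_pos'],o['eef_rot'],o['grip_width'],px('side',o['ee_pos']),px('top',o['ee_pos']))
E
```

```text
[0.45146329 0.15071755 0.15182745] [ 3.14057938e+00 -4.36702200e-04  1.71742903e+00] 0.35636625456968823 [350.67443939 198.02912611] [328.68286115 274.75351771]
```

View pics/c3.png

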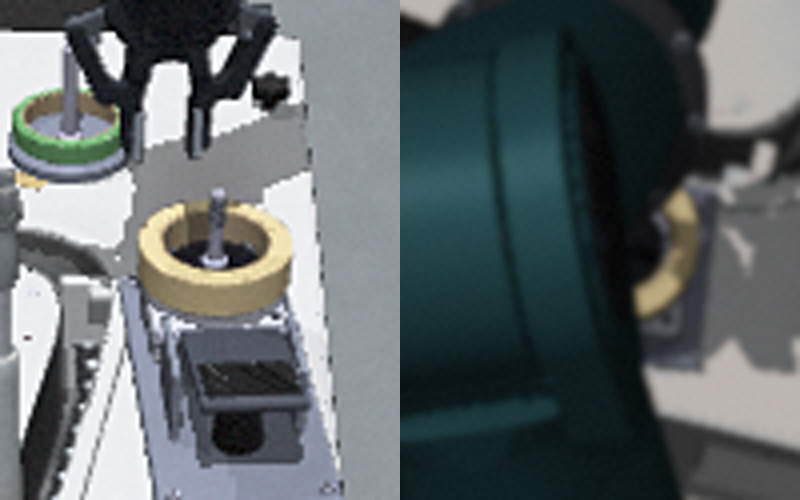

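The side crop shows the finger gap centred at about crop x=168, which matches the kinematics, with the roll centred at x=215. The top view is blocked by the arm.

servo_tool --pt "0.03 0.006 -0.002 0 0 0 0" --pt "0.03 0 0 -0.03 0 0 0" --pt "0.03 0 0 -0.02 0 0 0" --pt "0.03 0 0 -0.01 0 0 0" --pt "0.03 0 0 0 0 0 0"

```text
clock: 3.32
ee_pos: [0.4572, 0.1483, 0.0909]
eef_rot: [-3.141, 0.0, 1.717]
contact_force: [0.3, -0.7, -0.2]
grip_width: 0.352
grasp_force: 0.0
```

servo_tool --pt "0.03 0 0 -0.01 0 0 0" --pt "0.03 0 0 -0.01 0 0 0" --pt "0.03 0 0 -0.005 0 0 0" --pt "0.03 0 0 0 0 0 0" --pt "0.03 0 0 0 0 0 0"

```text
clock: 3.95
ee_pos: [0.4577, 0.149, 0.0733]
eef_rot: [-3.141, -0.007, 1.715]
contact_force: [-8.0, -2.0, 83.2]
grip_width: 0.354
grasp_force: 34.1
```

```bash
python3 - <<'E'
from h import *
s=viewer.capture('side')[:,:,::-1]
cv2.imwrite('pics/c4.png',cv2.resize(s[160:285,310:410],(480,600),interpolation=2))
E
```

```text
(no output)
```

View pics/c4.png

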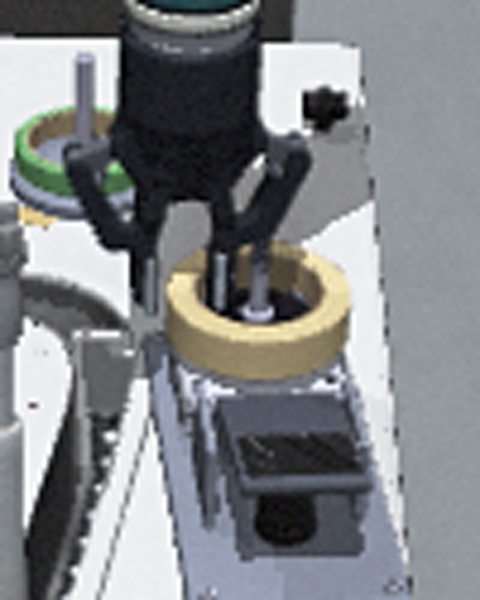

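The crop shows both fingers straddling the wall (tips near (150,312) and (218,310)) with an 83 N vertical contact. I'll back off and work out which tip touches.

servo_tool --pt "0.03 0 0 0.007 0 0 0" --pt "0.03 0 0 0.003 0 0 0" --pt "0.03 0 0 0 0 0 0" --pt "0.03 0 0 0 0 0 0" --pt "0.03 0 0 0 0 0 0"

```text
clock: 4.62
ee_pos: [0.4575, 0.1487, 0.0761]
eef_rot: [-3.141, -0.0, 1.717]
contact_force: [-0.5, 0.7, 6.1]
grip_width: 0.349
grasp_force: 3.1
```

```bash
python3 - <<'E'
from h import *
np.set_printoptions(precision=1,suppress=True)
o=robot.observe();print(o['ee_pos'],o['contact_force'],o['grip_width'])
u=np.array([.99,.143,0]);c=np.array([.4577,.149,0])
for z in(.064,.073,.083):
  print(z,[(px('side',c+u*d+[0,0,z])-[310,160])*4.8 for d in(.029,.015,-.015,-.029)])
s=viewer.capture('side')[:,:,::-1]; cv2.imwrite('pics/s5.png',s)
m=np.zeros(s.shape[:2],np.uint8);m[200:250,335:395]=cv2.inRange(cv2.cvtColor(s,cv2.COLOR_BGR2HSV),(12,50,90),(32,255,255))[200:250,335:395]
b=cv2.boundingRect(max(cv2.findContours(m,0,1)[0],key=cv2.contourArea));print(b)
for x in((b[0]),(b[0]+b[2])):print(onz('side',(x,b[1]+10),.083)*1000)
for C in((.4135,.143),(.414,.139)):
  print([px('side',[C[0]+.0515*np.cos(a),C[1]+.0515*np.sin(a),.083])for a in(0,np.pi,np.pi/2,-np.pi/2)])
E
```

```text
[0.5 0.1 0.1] [-0.5  0.7  6.1] 0.3488849327377241
0.064 [array([126.7, 319. ]), array([151.8, 317.6]), array([205.5, 314.8]), array([230.5, 313.5])]
0.073 [array([127. , 305.5]), array([152.2, 304.1]), array([206.1, 301.3]), array([231.2, 300. ])]
0.083 [array([127.4, 290.3]), array([152.7, 289. ]), array([206.8, 286.2]), array([231.9, 284.9])]
(345, 210, 38, 29)
[464.1 149.7  83. ]
[363.9 144.7  83. ]
[array([344.7, 218.6]), array([383.7, 219.7]), array([364.5, 230.2]), array([363.9, 208.7])]
[array([344.5, 217.8]), array([383.4, 218.8]), array([364.3, 229.3]), array([363.6, 207.9])]
```

servo_tool --pt "0.03 0 0 -0.003 0 0 0" --pt "0.03 0 0 0 0 0 0" --pt "0.03 0 0 0 0 0 0" --pt "0.03 0 0 0 0 0 0" --pt "0.03 0 0 0 0 0 0"

```text
clock: 5.3
ee_pos: [0.4574, 0.1488, 0.075]
eef_rot: [-3.141, -0.002, 1.717]
contact_force: [-3.1, -1.4, 30.2]
grip_width: 0.355
grasp_force: 12.3
```

```bash
python3 - <<'E'
from h import *
o=robot.observe();F=o['contact_force'];T=o['torque'];print(o['ee_pos'].round(4),F.round(2),T.round(3),'dx',-T[1]/F[2],'dy',T[0]/F[2])
E
```

```text
[0.4574 0.1488 0.075 ] [-3.08 -1.37 30.24] [-0.261  1.587 -0.023] dx -0.05249277263574671 dy -0.00862468601693252
```

The moment puts the contact about 50 mm inward of the tool, so the inner finger's linkage sits on the stud top. I'll narrow the opening and go slightly outward.

servo_tool --pt "0.03 0 0 0.012 0 0 0" --pt "0.024 0.002 0 0 0 0 0" --pt "0.024 0 0 0 0 0 0" --pt "0.024 0 0 0 0 0 0" --pt "0.024 0 0 0 0 0 0"

```text
clock: 5.92
ee_pos: [0.4589, 0.1484, 0.0849]
eef_rot: [-3.141, 0.0, 1.717]
contact_force: [0.3, -0.2, -0.6]
grip_width: 0.277
grasp_force: 0.0
```

servo_tool --pt "0.024 0 0 -0.008 0 0 0" --pt "0.024 0 0 -0.003 0 0 0" --pt "0.024 0 0 -0.002 0 0 0" --pt "0.024 0 0 0 0 0 0" --pt "0.024 0 0 0 0 0 0"

```text
clock: 6.55
ee_pos: [0.4592, 0.1485, 0.0734]
eef_rot: [-3.141, -0.001, 1.717]
contact_force: [-1.7, -0.3, 16.3]
grip_width: 0.283
grasp_force: 6.5
```

```bash
python3 - <<'E'
from h import *
o=robot.observe();F=o['contact_force'];T=o['torque'];print(o['ee_pos'].round(4),F.round(2),T.round(3),o['grip_width'],'dx',-T[1]/F[2],'dy',T[0]/F[2])
E
```

```text
[0.4592 0.1485 0.0734] [-1.74 -0.27 16.33] [-0.182  0.935 -0.081] 0.2834339787080091 dx -0.0572787556470063 dy -0.011161768084179706
```

servo_tool --pt "0.018 0 0 0.001 0 0 0" --pt "0.018 0 0 -0.002 0 0 0" --pt "0.018 0 0 -0.001 0 0 0" --pt "0.018 0 0 0 0 0 0" --pt "0.018 0 0 0 0 0 0"

```text
clock: 7.18
ee_pos: [0.46, 0.1487, 0.0702]
eef_rot: [3.14, 0.0, 1.717]
contact_force: [1.9, 0.6, 0.9]
grip_width: 0.213
grasp_force: 1.7
```

servo_tool --pt "0.018 -0.001 0 -0.002 0 0 0" --pt "0.018 0 0 -0.001 0 0 0" --pt "0.0 0 0 0 0 0 0" --pt "0.0 0 0 0 0 0 0" --pt "0.0 0 0 0 0 0 0"

```text
clock: 7.8
ee_pos: [0.46, 0.1489, 0.0678]
eef_rot: [3.138, -0.0, 1.717]
contact_force: [3.4, 1.6, 5.7]
grip_width: 0.177
grasp_force: 55.2
```

servo_tool --pt "0.0 0 0 0.005 0 0 0" --pt "0.0 0 0 0.015 0 0 0" --pt "0.0 0 0 0.02 0 0 0" --pt "0.0 0 0 0.02 0 0 0" --pt "0.0 0 0 0.02 0 0 0"

```text
clock: 8.43
ee_pos: [0.4559, 0.1479, 0.148]
eef_rot: [-3.138, 0.0, 1.717]
contact_force: [0.4, 0.4, -2.0]
grip_width: 0.179
grasp_force: 57.0
```

servo_tool --pt "0.0 0 0 0.015 0 0 0" --pt "0.0 0 0 0.01 0 0 0" --pt "0.0 0 0 0 0 0 0" --pt "0.0 0 0 0 0 0 0" --pt "0.0 0 0 0 0 0 0"

```text
clock: 9.05
ee_pos: [0.4578, 0.1483, 0.1717]
eef_rot: [-3.14, 0.0, 1.717]
contact_force: [-0.2, -0.2, -1.1]
grip_width: 0.181
grasp_force: 56.9
```

```bash
python3 - <<'E'
from h import *
s=viewer.capture('side')[:,:,::-1]
cv2.imwrite('pics/c6.png',cv2.resize(s[150:275,300:400],(480,600),interpolation=2))
E
```

```text
(no output)
```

View pics/c6.png

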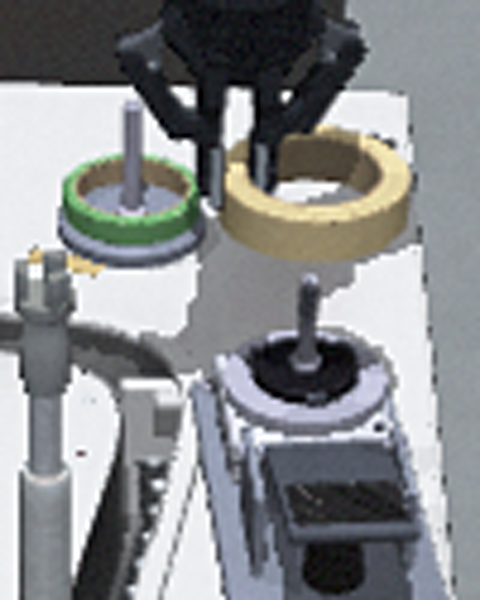

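The crop shows the roll held level, well clear of the stud (stud top at crop (308,278)). The green roll and post are at crop (132,200) and (132,105).

servo_tool --pt "0.0 0.005 -0.02 0 0 0 -2" --pt "0.0 0.015 -0.04 0 0 0 -4" --pt "0.0 0.015 -0.04 0 0 0 -4" --pt "0.0 0.015 -0.04 0 0 0 -4" --pt "0.0 0.015 -0.04 0 0 0 -4"

```text
clock: 9.72
ee_pos: [0.5233, -0.0345, 0.1722]
eef_rot: [-3.141, 0.001, 1.398]
contact_force: [0.3, -0.3, -2.3]
grip_width: 0.174
grasp_force: 56.9
```

servo_tool --pt "0.0 0.015 -0.04 0 0 0 -4" --pt "0.0 0.015 -0.035 0 0 0 -4" --pt "0.0 0.005 -0.012 -0.02 0 0 -2" --pt "0.0 0 0 -0.015 0 0 0" --pt "0.0 0 0 0 0 0 0"

```text
clock: 10.35
ee_pos: [0.5557, -0.1163, 0.1349]
eef_rot: [-3.135, -0.0, 1.23]
contact_force: [-0.2, -0.1, -1.5]
grip_width: 0.181
grasp_force: 57.0
```

```bash
python3 - <<'E'
from h import *
s=viewer.capture('side')[:,:,::-1];t=viewer.capture('top')[:,:,::-1]
print(robot.observe()['ee_pos'],robot.observe()['eef_rot'])
cv2.imwrite('pics/s7.png',s);cv2.imwrite('pics/c7.png',np.hstack([cv2.resize(s[125:225,280:360],(400,500),interpolation=2),cv2.resize(t[240:340,390:470],(400,500),interpolation=2)]))
E
```

```text
[ 0.55733487 -0.11665402  0.13654473] [-3.13914371e+00 -5.29592320e-04  1.23093019e+00]
```

View pics/c7.png

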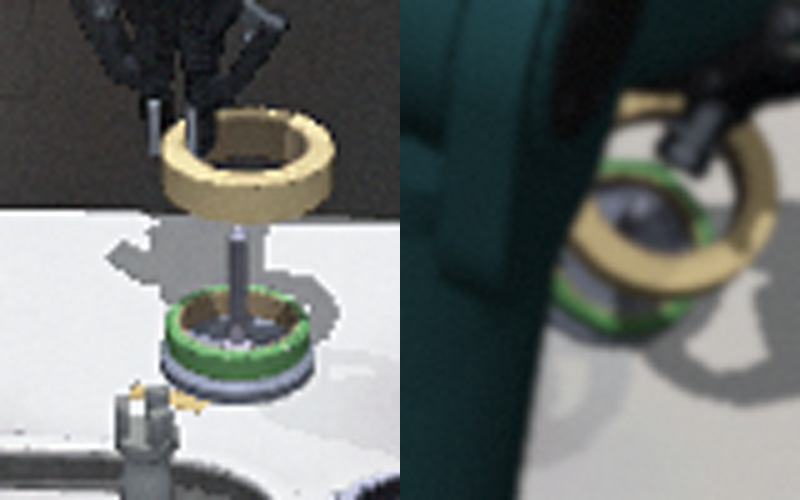

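```bash
python3 - <<'E'
from h import *
np.set_printoptions(precision=4,suppress=True)
o=robot.observe();p=o['ee_pos'];y=o['eef_rot'][2];u=np.array([np.sin(y),-np.cos(y),0]);c=p-.044*u;print('roll c',c)
s=cv2.imread('pics/s7.png');m=cv2.inRange(cv2.cvtColor(s,cv2.COLOR_BGR2HSV),(12,50,90),(32,255,255));m[:140]=0;m[172:]=0;m[:,:305]=0;m[:,355:]=0
print(cv2.boundingRect(m))
a=np.linspace(0,6.28,100)
for n in('side','top'):
  for z in(.125,.152):
    q=np.array([px(n,[c[0]+.0515*np.cos(t),c[1]+.0515*np.sin(t),z])for t in a]);print(n,z,q.min(0),q.max(0))
print('obs top right',(778-400)/5+390,'bottom',299)
for S in((.516,-.104),(.518,-.104),(.516,-.096)):
  print(S,px('side',[*S,.095]),px('side',[*S,.012]),px('top',[*S,.095]),'thin',[f(np.array([px('side',[S[0]+.045*np.cos(t),S[1]+.045*np.sin(t),.03])for t in a]),0) for f in(np.min,np.max)],[f(np.array([px('top',[S[0]+.045*np.cos(t),S[1]+.045*np.sin(t),.03])for t in a]),0) for f in(np.min,np.max)])
E
```

```text
roll c [ 0.5159 -0.102   0.1365]
(312, 146, 35, 24)
side 0.125 [311.3184 152.6975] [346.1745 169.0481]
side 0.152 [311.2708 144.6086] [346.44   160.6992]
top 0.125 [418.3771 257.1677] [462.66   299.7471]
top 0.152 [420.1908 253.5734] [465.2769 296.8467]
obs top right 465.6 bottom 299
(0.516, -0.104) [328.5992 169.3089] [328.2835 193.1963] [438.9828 281.8472] thin [array([313.6005, 180.7884]), array([343.1031, 195.7668])] [array([415.9153, 271.4997]), array([452.3288, 306.7204])]
(0.518, -0.104) [327.9301 169.2922] [327.6321 193.1791] [439.1411 281.0606] thin [array([312.9456, 180.772 ]), array([342.4472, 195.7491])] [array([416.0766, 270.756 ]), array([452.4753, 305.9479])]
(0.516, -0.096) [328.5102 170.6004] [328.1957 194.5416] [435.6713 281.0387] thin [array([313.4578, 182.0688]), array([343.0697, 197.1584])] [array([412.7468, 270.7349]), array([449.1436, 305.9273])]
```

servo_tool --pt "0.0 0 0 -0.02 0 0 0" --pt "0.0 0 0 -0.03 0 0 0" --pt "0.0 0 0 -0.025 0 0 0" --pt "0.0 0 0 -0.01 0 0 0" --pt "0.0 0 0 0 0 0 0"

```text
clock: 11.08
ee_pos: [0.5582, -0.1179, 0.0523]
eef_rot: [-3.141, -0.0, 1.229]
contact_force: [-0.0, -0.1, -1.6]
grip_width: 0.177
grasp_force: 57.0
```

servo_tool --pt "0.0 0 0 -0.003 0 0 0" --pt "0.0 0 0 -0.003 0 0 0" --pt "0.0 0 0 -0.002 0 0 0" --pt "0.0 0 0 0 0 0 0" --pt "0.0 0 0 0 0 0 0"

```text
clock: 11.7
ee_pos: [0.5592, -0.1187, 0.0448]
eef_rot: [3.14, -0.0, 1.228]
contact_force: [2.5, -0.2, 2.8]
grip_width: 0.178
grasp_force: 58.4
```

servo_tool --pt "0.0 0 0 -0.001 0 0 0" --pt "0.0 0 0 0 0 0 0" --pt "0.02 0 0 0 0 0 0" --pt "0.02 0 0 0 0 0 0" --pt "0.02 0 0 0 0 0 0"

```text
clock: 12.32
ee_pos: [0.5618, -0.1195, 0.0445]
eef_rot: [3.135, -0.0, 1.228]
contact_force: [6.3, -1.3, 4.8]
grip_width: 0.232
grasp_force: 3.6
```

servo_tool --pt "0.02 0 0 0.005 0 0 0" --pt "0.02 0 0 0.005 0 0 0" --pt "0.024 0 0 0.005 0 0 0" --pt "0.024 0 0 0.015 0 0 0" --pt "0.024 0 0 0.02 0 0 0"

```text
clock: 12.95
ee_pos: [0.5574, -0.1184, 0.0939]
eef_rot: [-3.14, 0.0, 1.228]
contact_force: [0.2, -1.2, -0.0]
grip_width: 0.277
grasp_force: 0.0
```

servo_tool --pt "0.024 0 0 0.03 0 0 0" --pt "0.024 0 0 0.03 0 0 0" --pt "0.0 0 0 0.01 0 0 0" --pt "0.0 0 0 0 0 0 0" --pt "0.0 0 0 0 0 0 0"

```text
clock: 13.58
ee_pos: [0.5574, -0.1181, 0.1624]
eef_rot: [-3.14, 0.0, 1.229]
contact_force: [-0.4, -0.2, -0.5]
grip_width: -0.001
grasp_force: 0.0
```

```bash
python3 - <<'E'
from h import *
s=viewer.capture('side')[:,:,::-1]
cv2.imwrite('pics/s8.png',s);cv2.imwrite('pics/c8.png',cv2.resize(s[125:225,280:380],(500,500),interpolation=2))
E
```

```text
(no output)
```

View pics/c8.png

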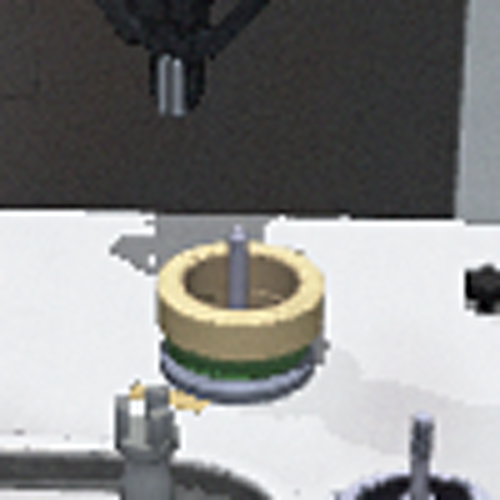

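The wide roll sits flat on the green roll around the post (post crop (238,235), roll centre about (241,300)). Next is the paddle, approached with shut fingers.

servo_tool --pt "0.0 -0.01 0.02 0.01 0 0 2" --pt "0.0 -0.018 0.045 0.01 0 0 3" --pt "0.0 -0.018 0.045 0 0 0 3" --pt "0.0 -0.018 0.045 0 0 0 3" --pt "0.0 -0.018 0.045 0 0 0 3"

```text
clock: 14.25
ee_pos: [0.4751, 0.0827, 0.1825]
eef_rot: [-3.14, 0.001, 1.474]
contact_force: [0.4, 0.2, -0.1]
grip_width: -0.003
grasp_force: 0.0
```

servo_tool --pt "0.0 -0.018 0.045 0 0 0 3" --pt "0.0 -0.018 0.045 0 0 0 3" --pt "0.0 -0.018 0.045 0 0 0 3" --pt "0.0 -0.018 0.045 0 0 0 3" --pt "0.0 -0.013 0.04 0 0 0 2"

```text
clock: 14.88
ee_pos: [0.3897, 0.3028, 0.1824]
eef_rot: [-3.14, 0.001, 1.72]
contact_force: [0.8, 0.1, -0.1]
grip_width: 0.001
grasp_force: 0.0
```

servo_tool --pt "0.0 0 0 -0.02 0 0 0" --pt "0.0 0 0 -0.03 0 0 0" --pt "0.0 0 0 -0.01 0 0 0" --pt "0.0 0 0 0 0 0 0" --pt "0.0 0 0 0 0 0 0"

```text
clock: 15.5
ee_pos: [0.3918, 0.3015, 0.1239]
eef_rot: [3.141, -0.0, 1.717]
contact_force: [0.2, -0.3, 0.7]
grip_width: 0.002
grasp_force: 0.0
```

```bash
python3 - <<'E'
from h import *
s=viewer.capture('side')[:,:,::-1]
print(robot.observe()['ee_pos'],px('side',robot.observe()['ee_pos']))
cv2.imwrite('pics/c9.png',cv2.resize(s[190:290,320:420],(500,500),interpolation=2))
E
```

```text
[0.39189365 0.30168695 0.12403766] [375.19153499 241.6961865 ]
```

View pics/c9.png

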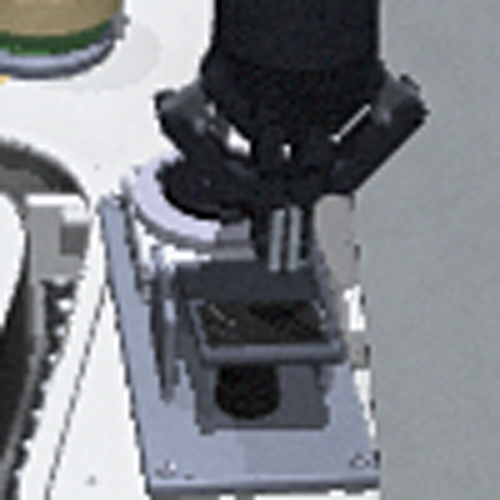

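The shut fingers hang over the paddle at crop (285,270). They will land on the ribbed patch (rows 300–345). I'll press in small steps.

servo_tool --pt "0.0 0 0 -0.02 0 0 0" --pt "0.0 0 0 -0.015 0 0 0" --pt "0.0 0 0 -0.005 0 0 0" --pt "0.0 0 0 -0.004 0 0 0" --pt "0.0 0 0 0 0 0 0"

```text
clock: 16.18
ee_pos: [0.3914, 0.3023, 0.0796]
eef_rot: [3.141, -0.001, 1.718]
contact_force: [-1.7, 2.2, 4.0]
grip_width: -0.004
grasp_force: 1.7
```

servo_tool --pt "0.0 0 0 -0.004 0 0 0" --pt "0.0 0 0 -0.004 0 0 0" --pt "0.0 0 0 -0.003 0 0 0" --pt "0.0 0 0 0 0 0 0" --pt "0.0 0 0 0 0 0 0"

```text
clock: 16.8
ee_pos: [0.3917, 0.3018, 0.0684]
eef_rot: [3.141, -0.0, 1.717]
contact_force: [-0.3, 3.5, 5.2]
grip_width: 0.003
grasp_force: 2.4
```

servo_tool --pt "0.0 0 0 -0.001 0 0 0" --pt "0.0 0 0 0 0 0 0" --pt "0.0 0 0 0 0 0 0" --pt "0.0 0 0 0 0 0 0" --pt "0.0 0 0 0 0 0 0"

```text
clock: 17.42
ee_pos: [0.3917, 0.3018, 0.0675]
eef_rot: [3.14, -0.001, 1.717]
contact_force: [-0.5, 4.1, 4.6]
grip_width: -0.002
grasp_force: 2.5
```

servo_tool --pt "0.0 0 0 0 0 0 0" --pt "0.0 0 0 0 0 0 0" --pt "0.0 0 0 0 0 0 0" --pt "0.0 0 0 0 0 0 0" --pt "0.0 0 0 0 0 0 0"

```text
clock: 18.05
ee_pos: [0.3917, 0.3018, 0.0675]
eef_rot: [3.14, -0.001, 1.717]
contact_force: [-0.5, 4.5, 5.9]
grip_width: 0.003
grasp_force: 2.5
```

```bash
python3 - <<'E'
from h import *
s=viewer.capture('side')[:,:,::-1]
print(robot.observe()['ee_pos'],robot.observe()['contact_force'])
cv2.imwrite('pics/c10.png',cv2.resize(s[165:290,300:400],(480,600),interpolation=2))
E
```

```text
[0.39170437 0.30186718 0.06752434] [-0.35838279  4.00104033  4.806875  ]
```

View pics/c10.png

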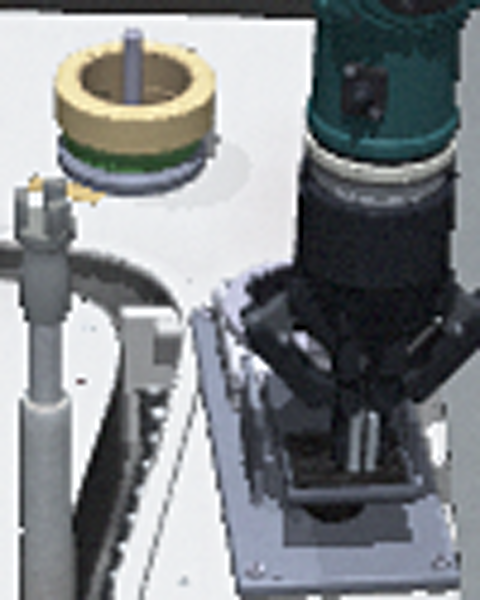

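The picture shows the fingers pressing the ribbed patch at crop (362,470) with the paddle level, and the wide roll seated on the stand at (135,100).

```bash
python3 -c "
from workcell import job
print(job.close_job())"
```

```text
the job is handed in; nothing more can be done
None
```

The job is handed in: the wide roll was seen lying flat on the thin roll round the stand's post, let go, and the shut fingers were holding the paddle level (tip at 67.5 mm, about 5 N); no verdict came back.

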